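# Key the mill lid onto its peg and press it home

### The job

The lid of the small nut mill was put back carelessly: the notch in its rim is not over the peg on the post beside the bowl, so the lid stands about a centimetre too high and the mill will not start. With a fingertip, turn the lid by its grip bar, either way round, until the notch is over the peg, then press the lid down until it is fully home on the bowl. Only push and press: do not pinch the bar, lift the lid or force it, and leave the things standing round about where they are.

Things in the scene. Friction and masses are not known exactly. Their poses are not given: they have to be found in the camera images.
- mill: White table mill, fixed: 180 mm square base, round steel bowl on it, rim (the lid's seat) 142 mm above the base's underside. Origin: centre of the underside, below the bowl's axis; z up. A white post, 24 mm wide, beside the bowl 90 to 107 mm from the axis, top 152 mm up, holds the peg and stands in the direction 150 degrees from the mill's +x towards its +y.
- lid: White plastic lid, a disc 172 mm across, rim 8 mm thick, held level on the bowl's axis by its seal. Origin: on the axis, at the underside of the rim. Its x axis points to the notch, z up. Grip bar along x through the centre, from 8 to 30 mm above the origin, 100 mm long, 20 mm wide; beside the bar the lid's top is flat, 10 mm above the origin within 60 mm of the axis. Turns freely round and round.
- notch (a point): Middle of the notch, 80 mm from the lid's axis at the rim's top. The notch is open to the rim and cut right through, 16 mm deep and about 17 mm wide.
- peg_tip (a point): Top of the steel peg where the notch must come, 80 mm from the bowl's axis and 9.5 mm above the seat. The peg is 8 mm wide with a rounded top and reaches from the post in over the bowl's rim; it is fixed. The lid cannot go down unless the notch is over it; up to 3 degrees off it still goes in.
- grip_top (a point): Middle of the top of the grip bar, on the lid's axis, 30 mm above the lid's origin: press here.
- grip_left: The bar's long upright side on the lid's +y side: 96 mm long, 18 mm high; origin at its middle, about 10 mm from the axis. Push sideways on it to turn the lid.
- grip_right: The bar's other long side, on the lid's -y side, likewise.
- lid_turn (a joint): Turn of the lid, rad, growing anticlockwise from above; 0 or any whole turn when the notch is over the peg. It starts between 0.55 and 5.73. Its seal drags evenly, about 0.12 N m (3 N at 40 mm from the axis), and it stays where it is left.
- lid_rise (a joint): Height of the lid over its seat, m: 0 when fully home, 0.010 to 0.0115 at the start (just clear of the peg or resting on it). The seal holds the lid at its height; with the notch over the peg about 4 N pushes it down, and it stays down.
- jar_honey: Short glass jar with a green lid, 66 mm across, 84 mm tall; stands by, to be left alone. Origin: centre of its underside.
- glass: Drinking glass, 80 mm across, 88 mm tall; stands by, to be left alone. Origin: centre of its underside.
- spice_jar: Small round spice jar with a white cap, 45 mm across, 104 mm tall; stands by, to be left alone. Origin: centre of its underside.

How it is judged:
On the way:
1. the notch is turned over the peg, the lid still up (horizontal distance between notch and peg_tip below 0.009 m and value of joint lid_rise above 0.004 m).
At the end, for the whole second after the job is handed in: The lid is at rest within 1.5 mm of its seat, with the middle of its notch within 6 mm of the peg (value of joint lid_rise below 0.0015 m and horizontal distance between notch and peg_tip below 0.006 m and linear speed of lid below 0.01 m/s and angular speed of lid below 0.1 rad/s); the robot touches nothing.
It fails at once if the lid is lifted more than 5 mm above where it started (value of joint lid_rise above 0.0165 m).
It fails at once if the grip bar is pinched (pressed on both its long sides at once) (contact force between the fingers and grip_left above 1 N and contact force between the fingers and grip_right above 1 N).
It fails at once if the lid is forced (pressed or pushed with more than 60 N) (contact force between the arm and lid above 60 N).
It fails at once if a bystander is moved by more than 20 mm (distance of any of jar_honey, glass, spice_jar from where it was at the start of the episode above 0.02 m).
It also fails if it takes over 51 s, if anything falls off the work surface, if the arm or the gripper's body presses on something with over 40 N, if the wrist force passes 120 N, or if a joint passes its speed limit or range.

### The arm

A 7-joint arm with a two-finger parallel gripper is mounted at the origin on a cart in front of the work surface, level with it; the furniture and walls round the work are solid. World frame = base frame: x ahead of the robot, y to its left, z up, the work surface at z = 0. Lengths are in m, angles in rad, forces in N, time in s.
With the tool pointing down it reaches from about 0.4 to 0.9 m from the base axis. Payload 5.5 kg.
Tool frame: the origin (TCP) lies midway between the tips of the shut fingers; the grasp point (between the pads) lies 19 mm behind it (manip.grip_depth is the distance from the TCP to the grasp point, in m); z points along the fingers, y is the line along which they close (so a half turn about z gives the same grasp; the last joint's range is limited). The gripper opens to 92 mm and grips with 3 to 60 N. Pads are 19 mm wide; open, the fingers measure 130 mm over their backs; the gripper's body (75 mm by 190 mm) begins 47 mm behind the grasp point.
Start: joints at [1.449, 0.501, -0.427, 1.55, 0.221, 1.138, -0.21], TCP at [0.244, -0.602, 0.227] pointing down, gripper open.
Joint ranges: [-2.88, 2.88], [-0.31, 2.03], [-1.54, 1.56], [0.2, 2.42], [-1.41, 4.55], [0.19, 2.02], [-2.57, 2.57]. Speed limits (rad/s): [2.57, 2.57, 3.14, 3.14, 3.14, 3.14, 3.14].

### API

Orientations are given as a unit quaternion [x, y, z, w].
In Python, from bench import manip, effector, viewer gives the robot as it stands. Calls block until the motion is done:
- manip.move_pose(position, orientation): joint-space move of the TCP to a pose.
- manip.servo_line(position, ori=None, vel=0.15): straight line of the TCP; ori=None keeps the orientation; vel is the mean speed in m/s.
- manip.movej(angles): joint-space move.
- effector.open_jaws() and effector.close(f_grip=None): open the fingers fully, or close them until they stop; f_grip is the grip in N (None keeps the last).
- manip.sleep(seconds).
- manip.solve_ik(position, orientation): joint angles nearest the present ones, or None.
- viewer.get_image(name): name is "scene" or "top" or "wrist"; returns the picture (400x640x3 uint8, red, green, blue); there is no depth.
- viewer.get_calibration(name): a dict with "vfov" (degrees; the focal length in pixels is half the picture's height over the tangent of half this angle, whatever the lens; pixels are square), "cx", "cy" (the principal point, pixels), "eye" and "attitude" of the camera in the world. Camera axes: x right, y down, z forward; pixel columns grow to the right and rows downward; lengths in m; the calibration is good to about 2 mm. A picture is of the moment at which its call begins: read the wrist's pose just before it. get_calibration takes no time and is no camera call; for the wrist camera it gives the pose at the moment of the call.
A pose or a line that the arm cannot do raises manip.PlanningError and nothing moves.
- manip.hand_in(): hands the job in; it is judged then, once.
Readings, each from a call of its own:
- manip.current_clock(): time.
- manip.current_q(): joint angles.
- manip.current_joint_velocities(): joint speeds.
- manip.current_tau(): joint torques, N m.
- manip.current_tool_pos(): TCP position.
- manip.current_tcp_rot(): TCP orientation.
- manip.current_force(): force on the tool from outside, world axes, zero at the start.
- manip.current_wrist_torque(): the same for the moment, N m.
- manip.current_finger_gap(): finger opening in m.
- manip.current_gripper_force(): force on a finger pad.
Only numpy, scipy, OpenCV 4.12 (cv2) and the standard library are available. Lean on these libraries where they do the work, as an engineer would, in place of code of your own. Each camera call takes 0.05 s, during which the arm holds its last target. There are 200 camera calls.

## Working session

There is one attempt and no reset: what is moved stays moved. The work goes in short steps, each a Python script; the robot and the scene stay as the last script left them, time stands still between calls to the robot, and variables do not carry over. Pictures are saved under pics/ and viewed, at most 10 in all, crops included, and the job is handed in when it is done.

```bash
ls; mkdir -p pics; python3 - <<'E'
from bench import manip, effector, viewer
import cv2, numpy as np
for n in ("scene","top"):
    im=viewer.get_image(n); cv2.imwrite(f"pics/{n}.png",im[...,::-1]); print(n,viewer.get_calibration(n))
print(manip.current_clock(), manip.current_tool_pos(), manip.current_tcp_rot(),manip.current_finger_gap())
E
```

```text
pics
scene {'vfov': 51.9849644184676, 'cx': 324.18717370589644, 'cy': 200.8072548951227, 'eye': array([0.18187117, 0.40760327, 0.7744392 ]), 'attitude': array([-0.26104937,  0.87942927, -0.38484198,  0.10175476])}
top {'vfov': 46.14282080046668, 'cx': 314.6976752889799, 'cy': 198.05395844588045, 'eye': array([ 0.30766723, -0.16936226,  1.32557196]), 'attitude': array([-0.67475515,  0.72921685, -0.08291289,  0.07793406])}
0.1 [ 0.2437241  -0.60191763  0.22580333] [ 9.81539862e-01  1.91255807e-01 -1.52875657e-04 -8.32128580e-04] 0.09154253014780939
```

View pics/top.png

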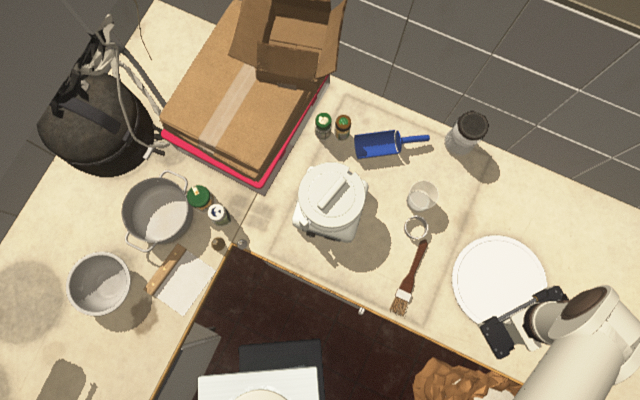

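View pics/scene.png

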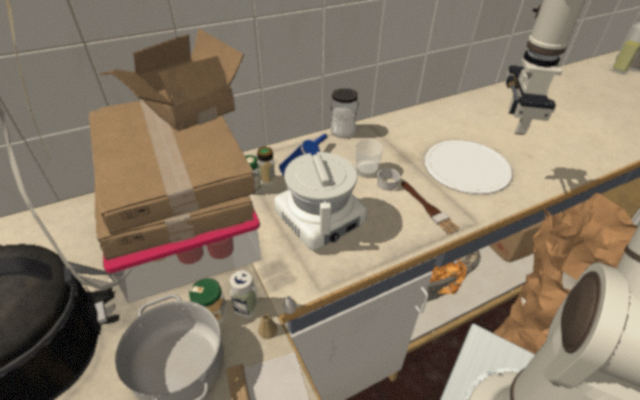

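The top view shows the mill lid at about (332,196), with its bar running from lower left to upper right. In the scene view the lid is at (320,178) and the post at about (325,215). Next I'll enlarge both.

```bash
cat > h.py <<'E'
from bench import manip, effector, viewer
import cv2, numpy as np
from scipy.spatial.transform import Rotation as R
def cast(c,uv,z):
    f=200/np.tan(np.radians(c["vfov"]/2))
    d=R.from_quat(c["attitude"]).apply([(uv[0]-c["cx"])/f,(uv[1]-c["cy"])/f,1])
    return c["eye"]+d*(z-c["eye"][2])/d[2]
def proj(c,p):
    f=200/np.tan(np.radians(c["vfov"]/2))
    v=R.from_quat(c["attitude"]).inv().apply(np.array(p)-c["eye"])
    return f*v[:2]/v[2]+[c["cx"],c["cy"]]
E
python3 - <<'E'
from h import *
a=cv2.imread("pics/top.png")[150:250,285:385]; b=cv2.imread("pics/scene.png")[130:255,265:390]
o=np.hstack([cv2.resize(a,(400,400),interpolation=cv2.INTER_CUBIC),cv2.resize(b,(400,400),interpolation=cv2.INTER_CUBIC)])
cv2.imwrite("pics/z.png",o)
c=viewer.get_calibration("top")
for uv in [(332,196),(198,197),(218,213),(421,196)]: print(uv,cast(c,uv,.16).round(3),cast(c,uv,0.05).round(3))
E
```

```text
(332, 196) [ 0.579 -0.233  0.16 ] [ 0.605 -0.239  0.05 ]
(198, 197) [0.603 0.108 0.16 ] [0.631 0.135 0.05 ]
(218, 213) [0.558 0.059 0.16 ] [0.581 0.08  0.05 ]
(421, 196) [ 0.562 -0.459  0.16 ] [ 0.586 -0.486  0.05 ]
```

View pics/z.png

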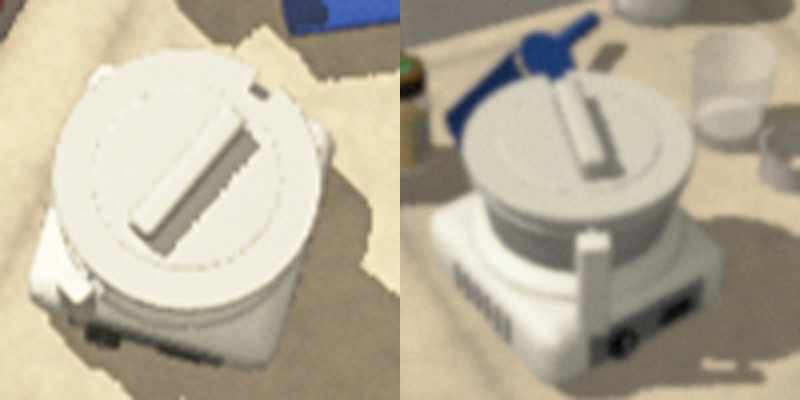

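The notch is at top-image pixel (350,173) and the post top at (303.7,223). The bar's ends are near (344.5,179) and (320,205). In the scene view the post top is at about (326,205).

```bash
python3 - <<'E'
from h import *
c=viewer.get_calibration("top"); s=viewer.get_calibration("scene")
ax=cast(c,(331.75,195),.1605)[:2]; print("axis",ax)
bar=[cast(c,uv,.1825)[:2] for uv in [(344.2,178.8),(320,205.5)]]; print("bar mid",np.mean(bar,0),"len",np.linalg.norm(bar[0]-bar[1]),"ang",np.degrees(np.arctan2(*(bar[0]-bar[1])[::-1])))
n=cast(c,(349.5,173),.1605)[:2]-ax; print("notch",np.linalg.norm(n),np.degrees(np.arctan2(n[1],n[0])))
for cc,uv in ((c,(303.7,223)),(s,(326,205))):
    p=cast(cc,uv,.152)[:2]-ax; print("post",np.linalg.norm(p),np.degrees(np.arctan2(p[1],p[0])))
q=np.array([1.,0,0,0]);print(manip.current_tcp_rot())
# candidates: ik reach for wrist yaw
for yaw in range(0,360,30):
    o=(R.from_euler('z',yaw,degrees=True)*R.from_quat([1,0,0,0])).as_quat()
    j=manip.solve_ik([ax[0],ax[1],.25],o); print(yaw,None if j is None else np.round(j,2))
E
```

```text
axis [ 0.58203432 -0.23218616]
bar mid [ 0.58431269 -0.23271995] len 0.09215554972742936 ang -46.0678837060137
notch 0.07442664393691478 -42.851521359401595
post 0.10061980814213917 130.37399129377374
post 0.10323481223535504 128.70496900222088
[ 9.81539862e-01  1.91255807e-01 -1.52875657e-04 -8.32128580e-04]
0 [ 0.75  0.46 -0.57  1.58  0.26  1.17 -1.44]
30 [ 0.83  0.49 -0.68  1.58  0.32  1.19 -0.96]
60 [ 0.89  0.51 -0.77  1.58  0.38  1.2  -0.48]
90 [ 0.95  0.55 -0.87  1.58  0.44  1.22 -0.  ]
120 [ 1.    0.58 -0.95  1.58  0.49  1.24  0.48]
150 [ 1.02  0.59 -0.99  1.58  0.51  1.25  0.99]
180 [ 1.05  0.63 -1.07  1.57  0.57  1.28  1.47]
210 [ 1.15  0.77 -1.3   1.57  0.75  1.38  1.87]
240 [ 1.15  0.77 -1.3   1.57  0.75  1.38  2.39]
270 [-0.48  0.81  1.36  1.63 -0.8   1.38 -2.16]
300 [ 0.61  0.43 -0.36  1.59  0.16  1.15 -2.41]
330 [ 0.67  0.44 -0.45  1.59  0.21  1.16 -1.92]
```

```bash
cat >> h.py <<'E'
def ori(yaw): return (R.from_euler('z',yaw,degrees=True)*R.from_quat([1,0,0,0])).as_quat()
def u(a): a=np.radians(a); return np.array([np.cos(a),np.sin(a)])
def toolpos(ax,th,r,d,z):  # d>0: on the lid's -y side
    return np.r_[ax+r*u(th)-d*u(th+90),z]
E
python3 - <<'E'
from h import *
effector.close(20)
manip.move_pose([.50,-.20,.34],ori(45))
c=viewer.get_calibration("wrist"); im=viewer.get_image("wrist"); cv2.imwrite("pics/w.png",im[...,::-1]); print(c, manip.current_clock(),manip.current_force(),manip.current_finger_gap())
for uv in [(0,0),(640,0),(320,200),(0,400),(640,400)]: print(cast(c,uv,.16).round(3))
print("axis px",proj(c,[.583,-.232,.16]))
E
```

```text
{'vfov': 58.04399212870328, 'cx': 323.04336741402585, 'cy': 191.76478408207063, 'eye': array([ 0.54746179, -0.15438494,  0.4962652 ]), 'attitude': array([ 0.91592685, -0.38107324, -0.04859663,  0.1161876 ])} 3.375 [0.64973961 0.34853603 0.60309932] 0.000648310519517815
[0.412 0.097 0.16 ]
[ 0.794 -0.288  0.16 ]
[ 0.478 -0.219  0.16 ]
[ 0.055 -0.128  0.16 ]
[ 0.566 -0.641  0.16 ]
axis px [409.94955083 131.7217258 ]
```

View pics/w.png

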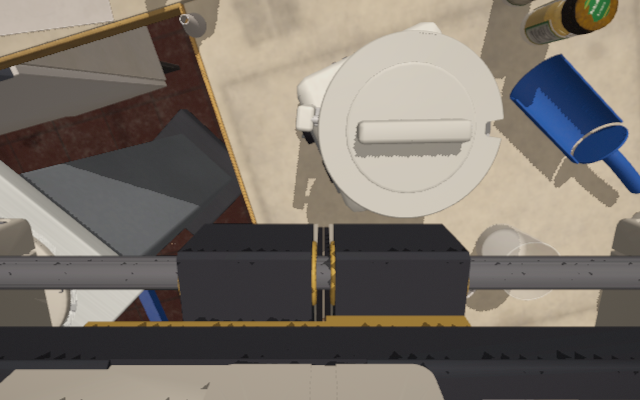

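The wrist view shows the lid with its rim from x 319 to 503 and y 30 to 217. The bar's top runs from (359,131) to (470,131), the notch is near (493,128), and the post top with its peg is at (305,117). Opposite sides, as expected.

```bash
python3 - <<'E'
from h import *
c=viewer.get_calibration("wrist")
# rim points on top face -> circle fit in world
P=np.array([cast(c,uv,.1605)[:2] for uv in [(410,31),(319.5,124),(404,217),(340,185),(480,63),(470,190),(345,62)]])
A=np.c_[2*P,np.ones(len(P))]; s=np.linalg.lstsq(A,(P**2).sum(1),rcond=None)[0]; ax=s[:2]; print("axis",ax,"r",np.sqrt(s[2]+ax@ax))
b=[cast(c,uv,.1825)[:2] for uv in [(359,131),(470.5,130.5)]]; d=b[1]-b[0]; print("bar",np.mean(b,0),np.linalg.norm(d),np.degrees(np.arctan2(d[1],d[0])))
for n,uv,z in (("notch",(493,128),.1605),("post",(305,117),.152),("peg",(316,119),.1515)):
    v=cast(c,uv,z)[:2]-ax; print(n,np.linalg.norm(v),np.degrees(np.arctan2(v[1],v[0])))
print("tip px",proj(c,manip.current_tool_pos()))
for th0 in range(-46,136,30):
  for sg in (1,-1):
    j=manip.solve_ik(toolpos(ax,th0,36*sg/1e3,.0195*sg,.169),ori(th0+90)); print(th0,sg,None if j is None else np.round(j,2))
E
```

```text
axis [ 0.58409197 -0.23019009] r 0.0836062444774761
bar [ 0.58413431 -0.22895408] 0.09598621251693543 -44.92065990301118
notch 0.07650786898746585 -44.0246474262972
post 0.09735288597014206 128.3075608006013
peg 0.08693027893327145 128.75972131620125
tip px [322.84807045 248.13346129]
-46 1 [ 0.88  0.64 -0.72  1.59  0.46  1.09 -0.76]
-46 -1 [ 0.83  0.56 -0.75  1.72  0.43  1.04 -0.87]
-16 1 [ 0.89  0.69 -0.8   1.55  0.53  1.13 -0.3 ]
-16 -1 [ 0.91  0.55 -0.81  1.75  0.46  1.04 -0.35]
14 1 [ 0.9   0.72 -0.88  1.54  0.59  1.16  0.15]
14 -1 [ 0.99  0.57 -0.87  1.76  0.5   1.05  0.18]
44 1 [ 0.93  0.75 -0.97  1.56  0.65  1.18  0.6 ]
44 -1 [ 1.07  0.63 -0.97  1.73  0.58  1.09  0.68]
74 1 [ 0.97  0.77 -1.07  1.6   0.71  1.2   1.04]
74 -1 [ 1.12  0.71 -1.06  1.69  0.67  1.15  1.17]
104 1 [ 1.03  0.79 -1.17  1.66  0.77  1.22  1.5 ]
104 -1 [ 1.14  0.8  -1.15  1.63  0.77  1.23  1.64]
134 1 [ 1.1   0.83 -1.26  1.71  0.83  1.25  1.98]
134 -1 [ 1.14  0.89 -1.24  1.58  0.87  1.31  2.11]
```

```bash
python3 - <<'E'
from h import *
ax=np.array([.584,-.230]); r=.036
manip.move_pose(toolpos(ax,-45,r,.034,.23),ori(45))
f0=manip.current_force()
manip.servo_line(toolpos(ax,-45,r,.034,.169),vel=.06)
print("down",manip.current_clock(),manip.current_force()-f0)
manip.servo_line(toolpos(ax,-45,r,.0205,.169),vel=.04)
print("contact",manip.current_force()-f0)
for th in np.arange(-37,116,8):
    manip.servo_line(toolpos(ax,th,r,.0205,.169),ori(th+90),vel=.025)
    f=manip.current_force()-f0; print(th,f.round(1),round(float(f[:2]@u(th+90)),1))
    if np.linalg.norm(f)>25: break
print(manip.current_clock())
im=viewer.get_image("top"); cv2.imwrite("pics/t2.png",cv2.resize(im[140:260,270:390,::-1],(480,480),interpolation=cv2.INTER_CUBIC))
E
```

```text
down 5.225 [-0.70772961 -0.38564788 -0.32384156]
contact [-0.94567774 -3.26647398  0.35419738]
-37 [-2.8 -4.2  1.9] -5.0
-29 [-2.1 -5.   1.2] -5.4
-21 [-3.2 -3.9  1.3] -4.8
-13 [-2.8 -2.7  1.7] -3.3
-5 [-3.2 -3.2  1.7] -3.5
3 [-1.8 -2.8 -0.6] -2.7
11 [-3.  -4.3 -0.8] -3.7
19 [-1.5 -4.3 -0.8] -3.6
27 [-0.6 -4.  -1.6] -3.3
35 [ 0.3 -3.2 -1.1] -2.8
43 [ 0.6 -3.4 -1.8] -2.9
51 [ 0.9 -2.8 -0.7] -2.5
59 [-0.3 -1.7 -0.5] -0.7
67 [ 1.  -2.7  0. ] -1.9
75 [ 0.7 -1.6  0.1] -1.1
83 [ 1.1 -0.1  0.3] -1.1
91 [1.  0.4 0.2] -1.0
99 [0.3 0.9 0. ] -0.4
107 [0.7 1.6 0.3] -1.1
115 [0.1 1.2 0.6] -0.6
13.3833
```

View pics/t2.png

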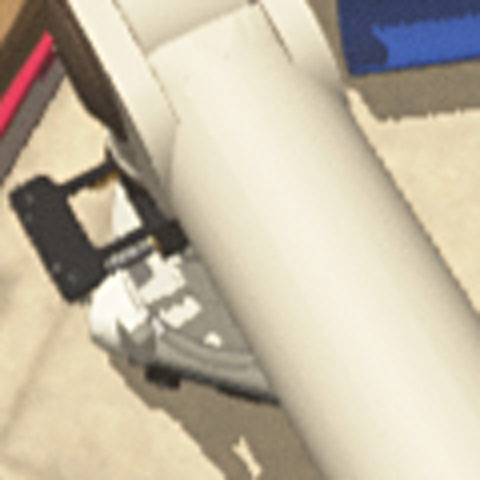

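The arm hides the lid from the top camera. I'll back off, rise and look with the wrist camera.

```bash
python3 - <<'E'
from h import *
ax=np.array([.584,-.230]); r=.036
manip.servo_line(toolpos(ax,115,r,.034,.169),vel=.06)
manip.servo_line(toolpos(ax,115,r,.034,.23),vel=.12)
p=toolpos(ax,115,-.0,.06,.31)  
manip.move_pose(p-np.r_[.05*u(205),0],ori(205)) if 0 else manip.move_pose(toolpos(ax,115,0,.11,.31),ori(205))
c=viewer.get_calibration("wrist"); im=viewer.get_image("wrist"); cv2.imwrite("pics/w2.png",im[...,::-1])
print(manip.current_clock(), "axis px",proj(c,[.584,-.23,.16]),"peg exp",proj(c,np.r_[ax+.08*u(128.7),.1515]),manip.current_force())
E
```

```text
15.05 axis px [321.86057596  41.06777594] peg exp [418.94723935  17.45189966] [-0.32780908 -0.48253239 -0.41958079]
```

View pics/w2.png

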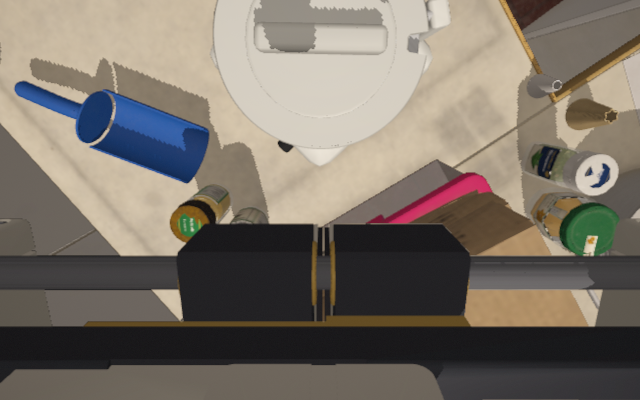

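The bar's top runs from (253,38) to (387,39), the notch is at about (419,43), and the post with its peg is near (425–437,15). It's about 14° short, as planned.

```bash
python3 - <<'E'
from h import *
c=viewer.get_calibration("wrist"); ax=np.array([.584,-.230])
b=[cast(c,uv,.1825)[:2] for uv in [(254,37.5),(387,38.5)]]; d=b[1]-b[0]; print("bar",np.mean(b,0),np.linalg.norm(d),np.degrees(np.arctan2(d[1],d[0])))
for n,uv,z in (("notch",(418,43),.1605),("post",(437,13),.152),("peg",(425,17),.1515)):
    v=cast(c,uv,z)[:2]-ax; print(n,np.linalg.norm(v),np.degrees(np.arctan2(v[1],v[0])))
im=cv2.imread("pics/w2.png"); cv2.imwrite("pics/w2z.png",cv2.resize(im[0:90,370:460],(600,600),interpolation=cv2.INTER_CUBIC))
E
```

```text
bar [ 0.58452379 -0.23095829] 0.0970637236621184 114.66054449284492
notch 0.0757257523083663 114.75785162882681
post 0.0943566234808182 129.21649890884086
peg 0.08472919099934935 128.8903066307237
```

View pics/w2z.png

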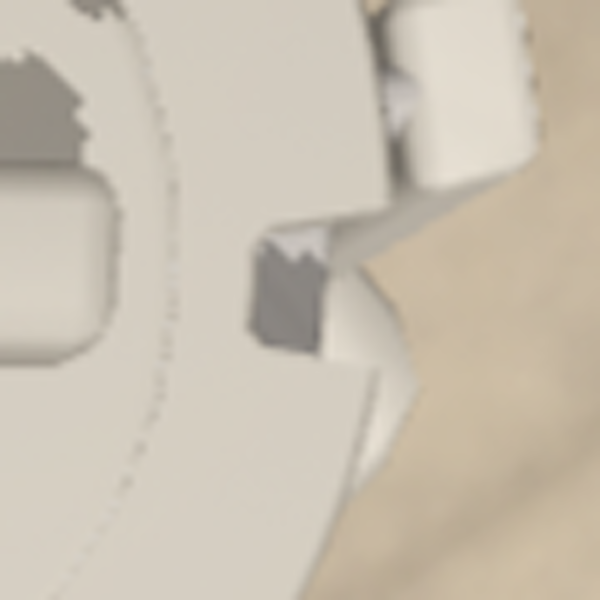

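```bash
python3 - <<'E'
from h import *
ax=np.array([.584,-.230]); r=.036
manip.move_pose(toolpos(ax,115,r,.034,.23),ori(205))
manip.servo_line(toolpos(ax,115,r,.034,.169),vel=.06)
manip.servo_line(toolpos(ax,115,r,.0205,.169),vel=.04)
for th in (120,125,129.3):
    manip.servo_line(toolpos(ax,th,r,.0205,.169),ori(th+90),vel=.02)
    print(th,manip.current_force())
manip.sleep(.2)
manip.servo_line(toolpos(ax,129.3,r,.034,.169),vel=.06)
manip.servo_line(toolpos(ax,129.3,r,.034,.23),vel=.12)
manip.move_pose(toolpos(ax,115,0,.09,.31),ori(205))
c=viewer.get_calibration("wrist"); im=viewer.get_image("wrist")[...,::-1]; cv2.imwrite("pics/w3.png",im)
cv2.imwrite("pics/w3z.png",cv2.resize(im[0:150,230:455],(800,533),interpolation=cv2.INTER_CUBIC))
print(manip.current_clock(),manip.current_force())
E
```

```text
120 [ 0.75614769 -0.02491239 -0.50918241]
125 [1.32656308 0.98583681 0.04436107]
129.3 [1.7076957  0.20600131 1.38513713]
20.0167 [0.03629976 0.12697234 0.16214425]
```

View pics/w3z.png

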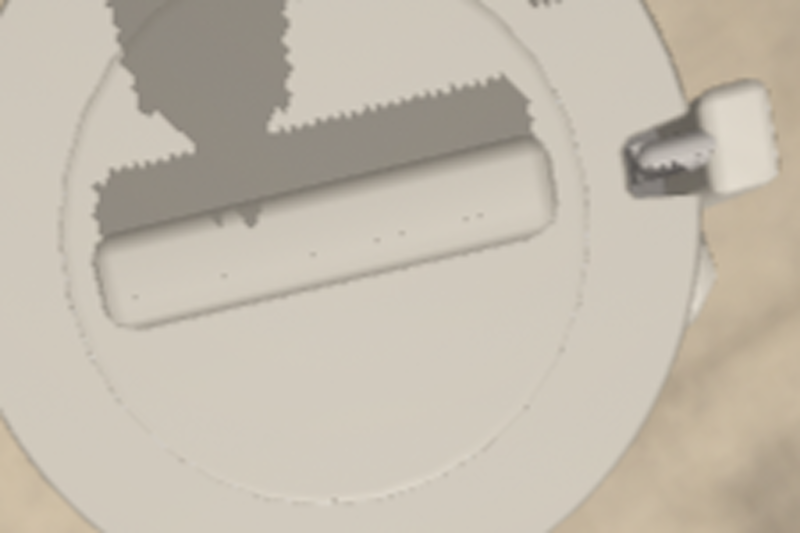

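The notch is over the peg, with the peg visible inside it near crop (670,152). Next I'll check the angle by number, using the bar ends at crop (115,284) and (545,187).

```bash
python3 - <<'E'
from h import *
c=viewer.get_calibration("wrist"); ax=np.array([.584,-.230]); k=225/800
w=lambda x,y,z: cast(c,(230+x*k,y*k),z)[:2]
a=lambda v: round(float(np.degrees(np.arctan2(v[1],v[0]))),2)
d=w(551,186,.1825)-w(110,285,.1825); print("bar",a(d),(w(551,186,.1825)+w(110,285,.1825))/2)
for dd in ((103,240,523,140),(140,328,542,236)): print("side",a(w(dd[2],dd[3],.182)-w(dd[0],dd[1],.182)))
print("post",a(w(743,138,.152)-ax),"peg",a(w(680,152,.1505)-ax),"notch",a(w(630,172,.1605)-ax))
im=cv2.imread("pics/w3.png"); cv2.imwrite("pics/w3y.png",cv2.resize(im[15:65,395:455],(720,600),interpolation=cv2.INTER_CUBIC))
E
```

```text
bar 127.1 [ 0.58368546 -0.22982702]
side 127.7
side 127.43
post 129.24 peg 129.7 notch 128.05
```

View pics/w3y.png

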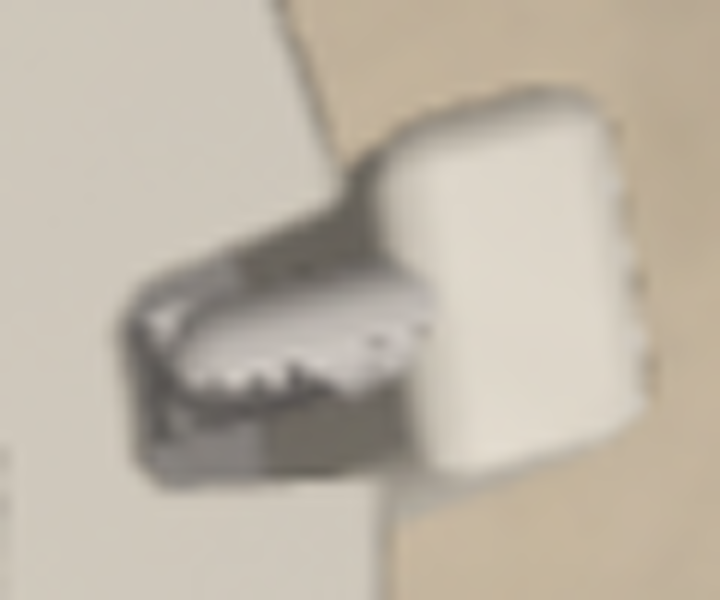

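It's about 1.5° short, which is inside tolerance. I'll nudge it slightly further, then press in small steps with force monitoring.

```bash
python3 - <<'E'
from h import *
ax=np.array([.584,-.230]); r=.036
manip.move_pose(toolpos(ax,128,r,.034,.22),ori(218))
manip.servo_line(toolpos(ax,128,r,.034,.169),vel=.07)
manip.servo_line(toolpos(ax,128,r,.0215,.169),vel=.05)
manip.servo_line(toolpos(ax,130.5,r,.0205,.169),ori(220.5),vel=.02)
manip.sleep(.2); print(manip.current_force())
manip.servo_line(toolpos(ax,130.5,r,.034,.169),vel=.06)
manip.servo_line(toolpos(ax,130.5,r,.034,.21),vel=.12)
manip.servo_line(np.r_[ax,.21],vel=.12)
manip.servo_line(np.r_[ax,.188],vel=.06)
f0=manip.current_force(); print(manip.current_clock())
for z in np.arange(.187,.1669,-.001):
    manip.servo_line(np.r_[ax,z],vel=.01)
    f=(manip.current_force()-f0)[2]; print(round(z,4),round(manip.current_tool_pos()[2],4),round(f,1))
    if f>18: break
print(manip.current_clock())
E
```

```text
[-0.04182674 -0.1768015   0.02927175]
24.275
0.187 0.1872 0.1
0.186 0.186 0.0
0.185 0.1849 0.2
0.184 0.1839 0.1
0.183 0.1829 0.5
0.182 0.1821 2.0
0.181 0.1811 3.5
0.18 0.18 2.4
0.179 0.1789 2.2
0.178 0.1779 2.6
0.177 0.1769 1.8
0.176 0.1759 2.2
0.175 0.1749 2.1
0.174 0.1739 2.7
0.173 0.1729 2.4
0.172 0.1723 4.9
0.171 0.1723 10.0
0.17 0.1722 14.8
0.169 0.1721 20.7
29.025
```

The lid went down 10.4 mm and met a hard stop at z = 0.172, which is the height for fully home. I'll retreat and hand in.

```bash
python3 - <<'E'
from h import *
ax=np.array([.584,-.230])
manip.servo_line(np.r_[ax,.30],vel=.08)
manip.sleep(.5); print(manip.current_force(),manip.current_clock())
print(manip.hand_in())
E
```

```text
[-0.17358505  0.10091959  0.16909758] 31.3167
the job is handed in; nothing more can be done
None
```

I turned the lid about 174° anticlockwise until its notch was over the peg, then pressed it about 10 mm down to a firm stop at its seat height. I handed the job in at about 31 s with the arm clear; no verdict came back, and I took no picture after pressing.

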